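Carry the mic parts across to the black rack in reverse order

TASK

Move the four microphone parts from the coloured pads of the aluminium rack to the black rack, in reverse order: the part that is nearest the yellow end block of the aluminium rack goes into the pocket farthest from the yellow end block of the black rack, the next into the next, and so on, so that the last one ends nearest the black rack's yellow block. Stand each part upright in the middle of the white spot in its pocket, set down gently, never dropped or tipped over, and leave all four standing there.

Things in the scene. Friction and masses are not known exactly. Their poses are not given: they have to be found in the camera images.
- mic_clip: Chrome (bright steel) mic clip, a round barrel, diameter 27 to 28 mm, 30 high, with two small parallel jaws on top (14 wide), 48 high in all. Origin at the centre of its underside, z up its axis. Loose; stands upright on its pad on the aluminium rack at the start, within 5 mm of the pad's centre, at any yaw. Plainly gripped from above across the rack, about 24 mm above its underside.
- battery_cap: Red plastic battery cap: cylinder of diameter 30 mm, 30 high, with a dark coin slot across its top. (Two more red caps lie in the black bin at the side: leave those.) Origin at the centre of its underside, z up its axis. Loose; stands upright on its pad on the aluminium rack at the start, within 5 mm of the pad's centre, at any yaw. Plainly gripped from above across the rack, about 24 mm above its underside.
- gooseneck_collar: Dark steel gooseneck collar: plain tube, outer diameter 32 mm, bore 18, 34 high. Origin at the centre of its underside, z up its axis. Loose; stands upright on its pad on the aluminium rack at the start, within 5 mm of the pad's centre, at any yaw. Plainly gripped from above across the rack, about 24 mm above its underside.
- ceramic_spacer: Beige ceramic spacer: cylinder of diameter 30 mm, 40 high, with a small dark dot in the middle of its top. Origin at the centre of its underside, z up its axis. Loose; stands upright on its pad on the aluminium rack at the start, within 5 mm of the pad's centre, at any yaw. Plainly gripped from above across the rack, about 24 mm above its underside.
- pad_blue: Blue round rubber pad, diameter 48 mm, 3 mm thick, fixed on the aluminium rack's top; origin at the centre of its underside. It shows where the mic clip stood at the start and stays there for good; not to be moved.
- pad_green: Green round rubber pad, diameter 48 mm, 3 mm thick, fixed on the aluminium rack's top; origin at the centre of its underside. It shows where the battery cap stood at the start and stays there for good; not to be moved.
- pad_orange: Orange round rubber pad, diameter 48 mm, 3 mm thick, fixed on the aluminium rack's top; origin at the centre of its underside. It shows where the gooseneck collar stood at the start and stays there for good; not to be moved.
- pad_black: Black round rubber pad, diameter 48 mm, 3 mm thick, fixed on the aluminium rack's top; origin at the centre of its underside. It shows where the ceramic spacer stood at the start and stays there for good; not to be moved.
- alu_rack: Aluminium rack, fixed; the row the parts come from. Sizes in mm. Origin: table level, mid-rail; x along the rail. Rail 260 long, 56 wide, top face 20 up; yellow end block 36 high at its -x end (x -150 to -130, nearer the robot), plain stop 28 high at +x (130 to 140). Pads at x = -97.5, -32.5, 32.5, 97.5; parts on them stand 23 above the table. Either rack may be the left one.
- black_rack: Black plastic rack, fixed; the row to fill. Sizes in mm. Origin: table level, mid-rail; x along the rail. Rail 260 long, 56 wide, top face 20 up; yellow end block 36 high at its -x end (x -150 to -130, nearer the robot), plain stop 28 high at +x (130 to 140). Pockets centred at x = -97.5, -32.5, 32.5, 97.5, y = 0, each with a white spot, diameter 40; dividers 4 thick, 8 high between them; long sides open.
Not all that is in view belongs to the job. Leave any blue or pink look-alike of the mic_clip alone. What is shaped like the gooseneck_collar but pink or turquoise is not meant.

How it is judged (in metres and radians):
At the end, for the whole second after the job is handed in: Each part at rest, upright (0.12 rad) on the black rack (underside within 4 mm of its top face), within 12 mm along and 12 mm across of the centre of the pocket mirroring its start: from x on the aluminium rack (where its pad lies) to -x on the black rack (((x of pad_blue in the frame of alu_rack between -0.1125 and -0.0825 m and x of mic_clip in the frame of black_rack between 0.0855 and 0.1095 m) or (x of pad_blue in the frame of alu_rack between -0.0475 and -0.0175 m and x of mic_clip in the frame of black_rack between 0.0205 and 0.0445 m) or (x of pad_blue in the frame of alu_rack between 0.0175 and 0.0475 m and x of mic_clip in the frame of black_rack between -0.0445 and -0.0205 m) or (x of pad_blue in the frame of alu_rack between 0.0825 and 0.1125 m and x of mic_clip in the frame of black_rack between -0.1095 and -0.0855 m)) and y of mic_clip in the frame of black_rack between -0.012 and 0.012 m and z of mic_clip in the frame of black_rack between 0.016 and 0.024 m and angle between each of mic_clip, battery_cap, gooseneck_collar, ceramic_spacer's own z axis and vertical below 0.12 rad and linear speed of each of mic_clip, battery_cap, gooseneck_collar, ceramic_spacer below 0.02 m/s and angular speed of each of mic_clip, battery_cap, gooseneck_collar, ceramic_spacer below 0.3 rad/s and ((x of pad_green in the frame of alu_rack between -0.1125 and -0.0825 m and x of battery_cap in the frame of black_rack between 0.0855 and 0.1095 m) or (x of pad_green in the frame of alu_rack between -0.0475 and -0.0175 m and x of battery_cap in the frame of black_rack between 0.0205 and 0.0445 m) or (x of pad_green in the frame of alu_rack between 0.0175 and 0.0475 m and x of battery_cap in the frame of black_rack between -0.0445 and -0.0205 m) or (x of pad_green in the frame of alu_rack between 0.0825 and 0.1125 m and x of battery_cap in the frame of black_rack between -0.1095 and -0.0855 m)) and y of battery_cap in the frame of black_rack between -0.012 and 0.012 m and z of battery_cap in the frame of black_rack between 0.016 and 0.024 m and ((x of pad_orange in the frame of alu_rack between -0.1125 and -0.0825 m and x of gooseneck_collar in the frame of black_rack between 0.0855 and 0.1095 m) or (x of pad_orange in the frame of alu_rack between -0.0475 and -0.0175 m and x of gooseneck_collar in the frame of black_rack between 0.0205 and 0.0445 m) or (x of pad_orange in the frame of alu_rack between 0.0175 and 0.0475 m and x of gooseneck_collar in the frame of black_rack between -0.0445 and -0.0205 m) or (x of pad_orange in the frame of alu_rack between 0.0825 and 0.1125 m and x of gooseneck_collar in the frame of black_rack between -0.1095 and -0.0855 m)) and y of gooseneck_collar in the frame of black_rack between -0.012 and 0.012 m and z of gooseneck_collar in the frame of black_rack between 0.016 and 0.024 m and ((x of pad_black in the frame of alu_rack between -0.1125 and -0.0825 m and x of ceramic_spacer in the frame of black_rack between 0.0855 and 0.1095 m) or (x of pad_black in the frame of alu_rack between -0.0475 and -0.0175 m and x of ceramic_spacer in the frame of black_rack between 0.0205 and 0.0445 m) or (x of pad_black in the frame of alu_rack between 0.0175 and 0.0475 m and x of ceramic_spacer in the frame of black_rack between -0.0445 and -0.0205 m) or (x of pad_black in the frame of alu_rack between 0.0825 and 0.1125 m and x of ceramic_spacer in the frame of black_rack between -0.1095 and -0.0855 m)) and y of ceramic_spacer in the frame of black_rack between -0.012 and 0.012 m and z of ceramic_spacer in the frame of black_rack between 0.016 and 0.024 m); the robot touches nothing.
It fails at once if one of the four parts is tipped over (more than 45 degrees) (angle between any of mic_clip, battery_cap, gooseneck_collar, ceramic_spacer's own z axis and vertical above 0.785 rad).
It fails at once if one of the four parts is dropped or slammed onto the black rack (over 50 N) (contact force between any of mic_clip, battery_cap, gooseneck_collar, ceramic_spacer and black_rack above 50 N).
It also fails if it takes over 106 s, if anything falls off the work surface, if the arm or the gripper's body presses on something with over 40 N, if the wrist force passes 120 N, or if a joint passes its speed limit or range.

ROBOT

A 6-joint arm with a two-finger parallel gripper is mounted at the origin on the work surface. World frame = base frame: x ahead of the robot, y to its left, z up, the work surface at z = 0. Lengths are in m, angles in degrees, forces in N, time in s.
With the tool pointing down it reaches from about 0.3 to 0.75 m from the base axis. Payload 8.5 kg.
Tool frame: the origin (TCP) lies on the mounting face of the last link; the fingertips stand tip_extent ahead of it and the grasp point (between the pads) lies 155 mm ahead of it (tip_extent is the distance from the TCP to the fingertips, in m); z points along the fingers, y is the line along which they close (so a half turn about z gives the same grasp; the last joint's range is limited). The gripper opens to 85 mm and grips with 20 to 120 N. Pads are 22 mm wide; open, the fingers measure 114 mm over their backs; the gripper's body (76 mm by 85 mm) begins 54 mm behind the grasp point. The pads swing forward as they close: fully open they stand 13 mm farther back than shut.
Start: joints at [-77.252, 21.807, 74.336, -0, 83.858, -12.336], TCP at [0.233, -0.498, 0.405] pointing down, gripper open.
Joint ranges: [-178.18, 178.18], [-50.72, 133.34], [12.68, 142.11], [-81.47, 261.47], [9.98, 163.14], [-165.26, 165.26]. Speed limits (degrees/s): [136.94, 136.94, 180, 180, 180, 180].

INTERFACE

Orientations are given as a 3x3 rotation matrix whose columns are the frame's x, y, z axes.
In Python, from rig import observe, get_image, camera_params, close_job, tip_extent gives the robot as it stands.
- The arm moves only by the shell command python3 -m creep 'ROWS' [FORCE]. ROWS is JSON, a list of rows, each an object with "jaw": the gripper's target within -1 to 1 (shut at 1, half-way at 0, fully open at -1); "travel": the shift along the world's x, y, z in mm, a list of three; "roll": the turn about the world's z in rad. A call has 1 to 12 rows; each row is the pose to reach, as a shift and turn from the pose commanded when the call began; what a row does not reach only later rows make up. A row lasts 1/10 s, in which the tool goes at most 50 mm and 8.59 degrees, less where a joint would pass 70% of its speed; a pose out of reach is approached as far as the arm can. A call with a gripper value outside its range is refused whole. The fingers move at their own pace and stop on an object; FORCE is the grip in N (left out, the last holds). Time passes only in rows, so rows that repeat a pose let the fingers close. It gives the time, the measured TCP pose, the force, the opening and the grip force at its end, in the units of the state.
- observe(): the state, without advancing time (a new reading comes with each control period).
- get_image(name): name is "scene" or "side" or "wrist"; returns (picture, depth): 420x560x3 uint8, red, green, blue; 420x560 float32, m along the optical axis (not along the pixel's ray), 0 where there is no reading.
- camera_params(name): a dict with "mtx" (3x3 intrinsics, pixels), "dist_coeffs" ([k1, k2, p1, p2, k3] as OpenCV has them; the pictures are not rectified), "extrinsics" (4x4, takes a point from camera to world coordinates). Camera axes: x right, y down, z forward; pixel columns grow to the right and rows downward; lengths in m; the calibration is good to about 2 mm. A picture is of the moment at which its call begins: read the wrist's pose just before it. camera_params takes no time and is no camera call; for the wrist camera it gives the pose at the moment of the call.
- close_job(): hands the job in; it is judged then, once.
The state is a dict: "time_s": time; "q": joint angles; "qvel": joint speeds; "joint_efforts": joint torques, N m; "position": TCP position; "tool_rot": TCP orientation; "ft_force": force on the tool from outside, world axes, zero at the start; "wrist_torque": the same for the moment, N m; "grip_width": finger opening in m; "gripper_force": force on a finger pad.
Only numpy, scipy, OpenCV 4.12 (cv2) and the standard library are available. Lean on these libraries where they do the work, as an engineer would, in place of code of your own. Each camera call takes 0.05 s, during which the arm holds its last target. There are 200 camera calls.

## Working session

There is one attempt and no reset: what is moved stays moved. The work goes in short steps, Python scripts to look and compute and a shell command to move; the robot and the scene stay as the last step left them, time stands still between calls to the robot, and variables do not carry over. Pictures are saved under pics/ and viewed, at most 14 in all, crops included, and the job is handed in when it is done.

```bash
mkdir -p pics
python3 - <<'E'
from rig import *
import cv2,numpy as np
o=observe();print(o['time_s'],o['position'],np.round(o['tool_rot'],3),o['grip_width'],o['ft_force'], tip_extent if not callable(tip_extent) else tip_extent())
for n in['scene','side']:
    p,d=get_image(n);cv2.imwrite(f'pics/{n}0.png',p[:,:,::-1]);np.savez(f'{n}0.npz',p=p,d=d)
    c=camera_params(n);print(n,np.round(c['extrinsics'],3).tolist(),np.round(c['mtx']).tolist(),c['dist_coeffs'])
E
```

```text
0.0 [ 0.23316058 -0.49807878  0.40413181] [[ 0.906  0.424 -0.   ]
 [ 0.424 -0.906  0.001]
 [ 0.    -0.001 -1.   ]] 0.08547344296898962 [-0.52333719  0.10906329  0.50282954] 0.1734
scene [[-0.275, 0.552, -0.787, 1.3], [0.961, 0.149, -0.232, 0.223], [-0.011, -0.82, -0.572, 0.557], [0.0, 0.0, 0.0, 1.0]] [[388.0, 0.0, 281.0], [0.0, 388.0, 212.0], [0.0, 0.0, 1.0]] [-0.0977146  0.         0.         0.         0.       ]
side [[-0.981, -0.11, 0.161, 0.41], [-0.194, 0.611, -0.767, 0.736], [-0.014, -0.784, -0.621, 0.61], [0.0, 0.0, 0.0, 1.0]] [[479.0, 0.0, 284.0], [0.0, 479.0, 214.0], [0.0, 0.0, 1.0]] [-0.0509574  0.         0.         0.         0.       ]
```

View pics/scene0.png

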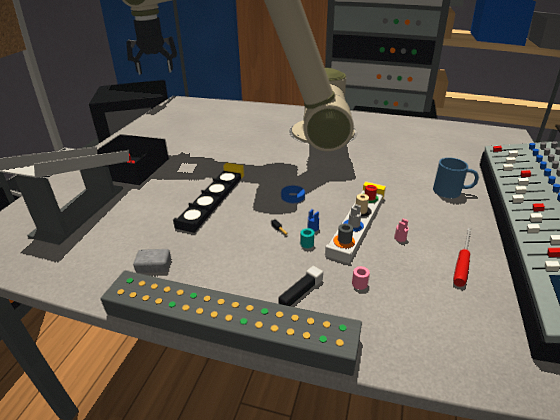

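View pics/side0.png

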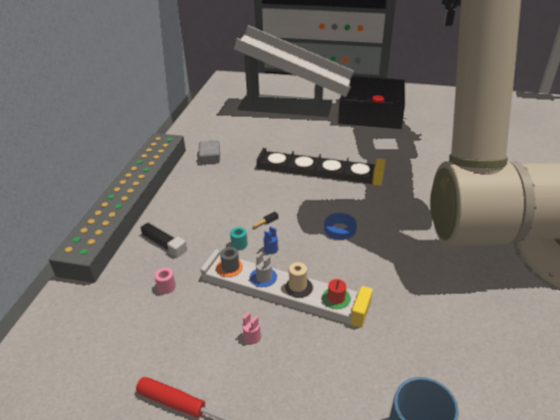

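Scene shows the alu rack from its yellow block (375,188) out: red cap, spacer, clip, collar at (345,235). The black rack has its yellow block at (232,170) and its four white spots run to (187,222). In the side view the alu rack runs from (362,305) to (210,265), and the black rack's spots from (360,169) to (277,158). So the order, near to far, is cap, spacer, clip, collar.

```bash
cat > h.py <<'E'
import numpy as np,cv2
from rig import *
def ray(c,uv):
    n=cv2.undistortPoints(np.array(uv,float).reshape(-1,1,2),c['mtx'],c['dist_coeffs']).reshape(-1,2)
    E=c['extrinsics'];return E[:3,3],np.c_[n,np.ones(len(n))]@E[:3,:3].T
def plane(c,uv,z):
    o,d=ray(c,uv);return o+d*((z-o[2])/d[:,2])[:,None]
def depthpt(c,uv,d):
    E=c['extrinsics'];o,r=ray(c,uv);return o+r*np.array([d[int(v),int(u)] for u,v in uv])[:,None]
def blobs(m,amin,amax=1e9):
    n,l,s,ce=cv2.connectedComponentsWithStats(m.astype(np.uint8))
    return [(ce[i],s[i]) for i in range(1,n) if amin<=s[i,4]<=amax]
E
python3 - <<'E'
from h import *
for n in['scene','side']:
    z=np.load(n+'0.npz');p=z['p'];d=z['d'];c=camera_params(n)
    hsv=cv2.cvtColor(p,cv2.COLOR_RGB2HSV);H,S,V=cv2.split(hsv)
    print(n)
    for nm,m,zz in[('white',(S<40)&(V>200),.021),('yellow',(H>20)&(H<32)&(S>180)&(V>120),.036),('red',((H<5)|(H>175))&(S>180)&(V>90),.04),('orange',(H>5)&(H<16)&(S>200)&(V>150),.023),('blue',(H>100)&(H<125)&(S>170),.023),('green',(H>50)&(H<75)&(S>170),.023)]:
        for ce,s in blobs(m,20,900):
            P=plane(c,[ce],zz)[0];Q=depthpt(c,[ce],d)[0]
            if 0.2<P[0]<.85 and abs(P[1])<.45: print(nm,ce.round(),s[:5],P.round(3),'depth',Q.round(3))
E
```

```text
scene
white [227. 176.] [221 174  13   6  66] [ 0.433 -0.189  0.021] depth [ 0.427 -0.192  0.017]
white [216. 188.] [210 185  14   7  80] [ 0.498 -0.193  0.021] depth [ 0.493 -0.195  0.018]
white [356. 230.] [326 195  56  59 328] [0.587 0.189 0.021] depth [0.586 0.189 0.02 ]
white [205. 200.] [198 197  14   8  93] [ 0.562 -0.197  0.021] depth [ 0.558 -0.2    0.018]
white [347. 216.] [343 209   8  13  26] [0.536 0.162 0.021] depth [0.529 0.161 0.016]
white [192. 214.] [184 210  16   9 107] [ 0.626 -0.201  0.021] depth [ 0.623 -0.203  0.018]
white [314. 271.] [307 266  15  11  97] [0.74  0.125 0.021] depth [0.746 0.126 0.027]
yellow [232. 168.] [224 165  17   7  77] [ 0.409 -0.182  0.036] depth [ 0.396 -0.188  0.028]
yellow [375. 185.] [363 182  22   8  64] [0.401 0.215 0.036] depth [0.398 0.215 0.034]
red [371. 188.] [365 185  12   6  53] [0.423 0.205 0.04 ] depth [0.44  0.206 0.05 ]
red [372. 195.] [369 192   7   8  38] [0.459 0.212 0.04 ] depth [0.454 0.212 0.037]
red [462. 266.] [454 250  16  36 373] [0.675 0.409 0.04 ] depth [0.656 0.414 0.024]
orange [337. 242.] [334 236   9  12 
[... 1012 characters left out ...]
 0.176 0.016]
white [244. 273.] [226 260  29  27 272] [0.6   0.181 0.021] depth [0.601 0.179 0.019]
white [278. 283.] [262 270  26  26 217] [0.538 0.192 0.021] depth [0.539 0.188 0.017]
white [316. 294.] [299 280  28  27 278] [0.472 0.204 0.021] depth [0.472 0.2   0.016]
white [348. 304.] [337 290  19  24  99] [0.417 0.217 0.021] depth [0.417 0.217 0.021]
yellow [361. 294.] [356 288  12  16  28] [0.399 0.205 0.036] depth [0.399 0.204 0.035]
yellow [367. 304.] [363 296   7  18  25] [0.389 0.225 0.036] depth [0.389 0.224 0.035]
red [337. 286.] [329 280  16  12 120] [0.439 0.2   0.04 ] depth [0.438 0.213 0.054]
blue [336. 229.] [328 227  18   5  29] [0.457 0.038 0.023] depth [0.457 0.03  0.016]
```

Run:
```python
from h import *
for n in['scene','side']:
    z=np.load(n+'0.npz');d=z['d'];c=camera_params(n)
    v,u=np.mgrid[0:420:2,0:560:2];m=d[::2,::2]>0
    uv=np.c_[u[m],v[m]];o,r=ray(c,uv);P=o+r*d[::2,::2][m][:,None]
    for y0 in np.arange(-.8,.4,.1):
        s=P[(P[:,1]>=y0)&(P[:,1]<y0+.1)&(P[:,2]>.07)&(P[:,2]<.7)&(P[:,0]>.15)&(P[:,0]<.95)]
        if len(s)>5: print(n,round(y0,1),len(s),s.min(0).round(2),s.max(0).round(2))
c=camera_params('wrist');o=observe();R=np.array(o['tool_rot'])
print((R.T@(c['extrinsics'][:3,3]-o['position'])).round(3),(R.T@c['extrinsics'][:3,:3]).round(2).tolist(),c['mtx'].round().tolist())
```

```text
scene -0.6 608 [ 0.24 -0.6   0.07] [ 0.79 -0.5   0.46]
scene -0.5 806 [ 0.19 -0.5   0.07] [ 0.79 -0.4   0.46]
scene -0.2 9 [ 0.28 -0.11  0.42] [ 0.29 -0.1   0.46]
scene -0.1 610 [ 0.21 -0.1   0.11] [ 0.31 -0.    0.46]
scene -0.0 710 [0.16 0.   0.07] [0.3  0.1  0.38]
scene 0.1 99 [0.18 0.1  0.07] [0.56 0.19 0.19]
scene 0.3 32 [0.28 0.37 0.07] [0.35 0.4  0.09]
scene 0.4 49 [0.27 0.4  0.07] [0.35 0.46 0.08]
side -0.6 548 [ 0.24 -0.6   0.07] [ 0.79 -0.5   0.31]
side -0.5 427 [ 0.24 -0.5   0.07] [ 0.79 -0.43  0.32]
side -0.1 770 [ 0.21 -0.06  0.27] [ 0.3  -0.    0.43]
side -0.0 2522 [0.15 0.   0.07] [0.3  0.1  0.39]
side 0.1 1057 [0.15 0.1  0.07] [0.56 0.19 0.19]
side 0.3 136 [0.28 0.38 0.07] [0.34 0.4  0.09]
side 0.4 68 [0.27 0.4  0.07] [0.35 0.43 0.09]
[0.074 0.    0.03 ] [[-0.0, -0.96, -0.29], [1.0, -0.0, 0.0], [-0.0, -0.29, 0.96]] [[289.0, 0.0, 281.0], [0.0, 289.0, 211.0], [0.0, 0.0, 1.0]]
```

```bash
python3 -m creep '[{"jaw":-1,"travel":[0,50,0],"roll":0},{"jaw":-1,"travel":[50,150,0],"roll":-0.3},{"jaw":-1,"travel":[297,690,0],"roll":-0.61},{"jaw":-1,"travel":[297,690,0],"roll":-0.61},{"jaw":-1,"travel":[297,690,0],"roll":-0.61},{"jaw":-1,"travel":[297,690,0],"roll":-0.61},{"jaw":-1,"travel":[297,690,0],"roll":-0.61},{"jaw":-1,"travel":[297,690,0],"roll":-0.61},{"jaw":-1,"travel":[297,690,0],"roll":-0.61},{"jaw":-1,"travel":[297,690,0],"roll":-0.61},{"jaw":-1,"travel":[297,690,0],"roll":-0.61},{"jaw":-1,"travel":[297,690,0],"roll":-0.61}]' 60
python3 - <<'E'
from h import *
o=observe();print(o['time_s'],o['position'])
E
```

```text
time_s: 1.3
position: [0.4605, 0.0418, 0.4047]
tool_rot: [[0.985, -0.171, -0.0], [-0.171, -0.985, -0.0], [-0.0, 0.0, -1.0]]
ft_force: [0.9, -0.8, 0.9]
grip_width: 0.0855
gripper_force: 0.0
1.3 [0.46046422 0.04179284 0.40467009]
```

```bash
python3 -m creep '[{"jaw":-1,"travel":[70,150,0],"roll":0},{"jaw":-1,"travel":[70,150,0],"roll":0},{"jaw":-1,"travel":[70,150,0],"roll":0},{"jaw":-1,"travel":[70,150,0],"roll":0},{"jaw":-1,"travel":[70,150,0],"roll":0},{"jaw":-1,"travel":[70,150,0],"roll":0}]' 60
python3 - <<'E'
from h import *
o=observe();print(o['time_s'],o['position'])
c=camera_params('wrist');p,d=get_image('wrist');cv2.imwrite('pics/w1.png',p[:,:,::-1]);np.savez('w1.npz',p=p,d=d,E=c['extrinsics'])
E
```

```text
time_s: 1.9
position: [0.5299, 0.1893, 0.4043]
tool_rot: [[0.985, -0.171, -0.001], [-0.171, -0.985, -0.0], [-0.001, 0.001, -1.0]]
ft_force: [0.0, -0.4, 0.1]
grip_width: 0.0857
gripper_force: 0.0
1.9 [0.52990019 0.1892788  0.40432129]
```

View pics/w1.png

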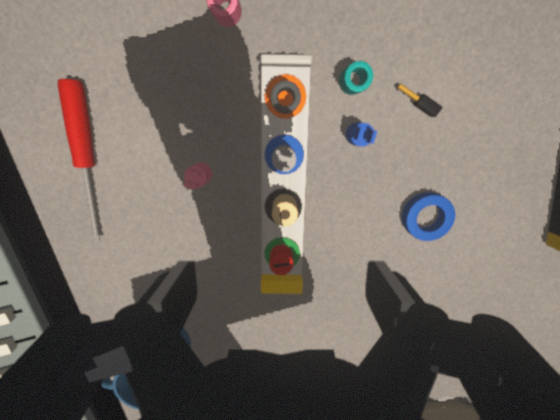

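The wrist view looks straight down the alu rack: collar (286,96), clip (286,156), spacer (285,212), cap (281,260) and yellow block (281,284). The rail is vertical in the image, so the yaw is about right.

```bash
cat > m.py <<'E'
from h import *
def parts(p,d,c):
    v,u=np.mgrid[0:420,0:560];m=d>0
    uv=np.c_[u[m],v[m]];o,r=ray(c,uv);P=o+r*d[m][:,None]
    H,S,V=[x[m] for x in cv2.split(cv2.cvtColor(p,cv2.COLOR_RGB2HSV))]
    return P,H,S,V,uv
E
python3 - <<'E'
from m import *
z=np.load('w1.npz');c=dict(camera_params('wrist'));c['extrinsics']=z['E'];p,d=z['p'],z['d']
P,H,S,V,uv=parts(p,d,c)
for nm,px,lo,hi in[('collar',(286,96),.050,.064),('clip',(286,153),.060,.078),('spacer',(285,214),.056,.070),('cap',(281,262),.046,.06)]:
    s=(np.hypot(*(uv-px).T)<30)&(P[:,2]>lo)&(P[:,2]<hi)
    q=P[s];(cc,rad)=cv2.minEnclosingCircle(q[:,:2].astype(np.float32))
    print(nm,len(q),q.mean(0).round(4),np.array(cc).round(4),round(rad,4),np.median(q[:,2]).round(4))
for nm,m,zz in[('yellow',(H>20)&(H<32)&(S>180)&(V>90)&(P[:,0]<.45),.036),('orange',(H>5)&(H<16)&(S>200),.023),('blue',(H>100)&(H<125)&(S>170)&(np.hypot(*(uv-[285,156]).T)<25),.023),('green',(H>50)&(H<75)&(S>150)&(np.hypot(*(uv-[281,255]).T)<30),.023)]:
    q=plane(c,uv[m],zz);cc,rad=cv2.minEnclosingCircle(q[:,:2].astype(np.float32));print(nm,m.sum(),np.array(cc).round(4),round(rad,4),cv2.minAreaRect(q[:,:2].astype(np.float32)))
s=(np.abs(uv[:,0]-285)<30)&(uv[:,1]>50)&(uv[:,1]<290)&(P[:,2]>.014)&(P[:,2]<.03)
print(cv2.minAreaRect(P[s][:,:2].astype(np.float32)))
print(cv2.fitLine(P[s][:,:2].astype(np.float32),cv2.DIST_L2,0,.01,.01).ravel())
E
```

```text
collar 542 [0.6286 0.1671 0.0576] [0.6284 0.1672] 0.0159 0.0578
clip 139 [0.5663 0.1795 0.0701] [0.566  0.1793] 0.0116 0.0713
spacer 537 [0.5079 0.1885 0.0633] [0.5069 0.1885] 0.015 0.0636
cap 460 [0.4423 0.2042 0.0531] [0.4409 0.2043] 0.0151 0.0535
yellow 547 [0.3974 0.0452] 0.1922 ((0.39723777770996094, 0.04522456228733063), (0.3838905394077301, 0.030762717127799988), 88.13642120361328)
orange 182 [0.6316 0.1663] 0.022 ((0.6346331238746643, 0.1632467359304428), (0.04185577481985092, 0.03431646153330803), 56.61248016357422)Traceback (most recent call last):
  File "<stdin>", line 9, in <module>
  File "h.py", line 7, in plane
    o,d=ray(c,uv);return o+d*((z-o[2])/d[:,2])[:,None]
        ~~~^^^^^^
  File "h.py", line 4, in ray
    n=cv2.undistortPoints(np.array(uv,float).reshape(-1,1,2),c['mtx'],c['dist_coeffs']).reshape(-1,2)
      ~~~~~~~~~~~~~~~~~~~^^^^^^^^^^^^^^^^^^^^^^^^^^^^^^^^^^^^^^^^^^^^^^^^^^^^^^^^^^^^^^
cv2.error: OpenCV(4.12.0) /io/opencv/modules/calib3d/src/undistort.dispatch.cpp:347: error: (-215:Assertion failed) CV_IS_MAT(_src) && CV_IS_MAT(_dst) && (_src->rows == 1 || _src->cols == 1) && (_dst->rows == 1 || _dst->cols == 1) && _src->cols + _src->rows - 1 == _dst->rows + _dst->cols - 1 && (CV_MAT_TYPE(_src->type) == CV_32FC2 || CV_MAT_TYPE(_src->type) == CV_64FC2) && (CV_MAT_TYPE(_dst->type) == CV_32FC2 || CV_MAT_TYPE(_dst->type) == CV_64FC2) in function 'cvUndistortPointsInternal'
```

Each part's top height and radius matches its nominal size. I'll start with the cap.

```bash
python3 -m creep '[{"jaw":-1,"travel":[-44,8,-20],"roll":-0.01},{"jaw":-1,"travel":[-89,15,-40],"roll":-0.02},{"jaw":-1,"travel":[-89,15,-90],"roll":-0.02},{"jaw":-1,"travel":[-89,15,-140],"roll":-0.02},{"jaw":-1,"travel":[-89,15,-180],"roll":-0.02},{"jaw":-1,"travel":[-89,15,-202],"roll":-0.02},{"jaw":-1,"travel":[-89,15,-202],"roll":-0.02},{"jaw":-1,"travel":[-89,15,-202],"roll":-0.02},{"jaw":-1,"travel":[-89,15,-202],"roll":-0.02}]' 50
python3 - <<'E'
from h import *
o=observe();print(o['time_s'],o['position'])
p,d=get_image('wrist');cv2.imwrite('pics/w2.png',p[:,:,::-1])
E
```

```text
time_s: 2.85
position: [0.4415, 0.2042, 0.2043]
tool_rot: [[0.981, -0.192, 0.003], [-0.192, -0.981, 0.001], [0.003, -0.001, -1.0]]
ft_force: [0.3, 0.3, 0.4]
grip_width: 0.0851
gripper_force: 0.0
2.85 [0.44146709 0.20424271 0.20434272]
```

View pics/w2.png

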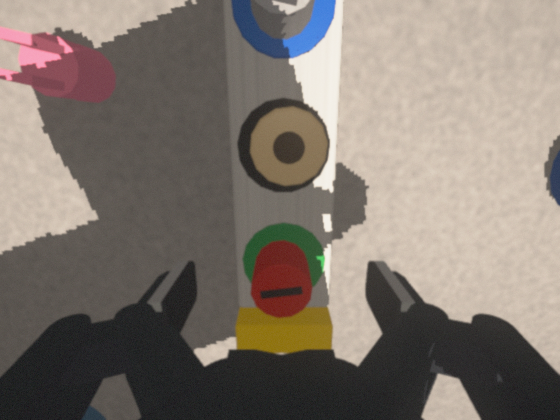

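The cap (281,285) lies centred between the fingers, so I'll close the gripper.

```bash
python3 -m creep '[{"jaw":1,"travel":[0,0,-1],"roll":0},{"jaw":1,"travel":[0,0,-1],"roll":0},{"jaw":1,"travel":[0,0,-1],"roll":0},{"jaw":1,"travel":[0,0,-1],"roll":0},{"jaw":1,"travel":[0,0,-1],"roll":0},{"jaw":1,"travel":[0,0,-1],"roll":0},{"jaw":1,"travel":[0,0,-1],"roll":0},{"jaw":1,"travel":[0,0,-1],"roll":0}]' 50
```

```text
time_s: 3.7
position: [0.4411, 0.2046, 0.2021]
tool_rot: [[0.982, -0.191, 0.0], [-0.191, -0.982, 0.0], [0.0, -0.0, -1.0]]
ft_force: [-1.1, -0.3, 5.2]
grip_width: 0.0287
gripper_force: 49.2
```

```bash
python3 -m creep '[{"jaw":1,"travel":[0,0,20],"roll":0},{"jaw":1,"travel":[0,0,60],"roll":0},{"jaw":1,"travel":[0,-10,100],"roll":0},{"jaw":1,"travel":[20,-50,100],"roll":0.04},{"jaw":1,"travel":[40,-95,100],"roll":0.08},{"jaw":1,"travel":[60,-140,100],"roll":0.13},{"jaw":1,"travel":[80,-185,100],"roll":0.13},{"jaw":1,"travel":[100,-230,100],"roll":0.13},{"jaw":1,"travel":[120,-275,100],"roll":0.13},{"jaw":1,"travel":[140,-320,100],"roll":0.13},{"jaw":1,"travel":[160,-365,100],"roll":0.13},{"jaw":1,"travel":[180,-400,100],"roll":0.13}]' 50
python3 -m creep '[{"jaw":1,"travel":[3,-5,0],"roll":0},{"jaw":1,"travel":[3,-5,0],"roll":0},{"jaw":1,"travel":[3,-5,0],"roll":0}]' 50
python3 - <<'E'
from m import *
o=observe();print(o['time_s'],o['position'],o['tool_rot'])
c=camera_params('wrist');p,d=get_image('wrist');cv2.imwrite('pics/w3.png',p[:,:,::-1]);np.savez('w3.npz',p=p,d=d,E=c['extrinsics'])
H,S,V=cv2.split(cv2.cvtColor(p,cv2.COLOR_RGB2HSV))
for ce,s in blobs((S<50)&(V>150),100): print(ce.round(),s,plane(c,[ce],.0205)[0].round(4))
P,H,S,V,uv=parts(p,d,c)
m=((H<6)|(H>174))&(S>150)&(V>60)&(uv[:,0]>220)&(uv[:,0]<340)
print(P[m].min(0),P[m].max(0),np.median(P[m],0))
E
```

```text
time_s: 4.9
position: [0.6215, -0.1982, 0.3014]
tool_rot: [[0.998, -0.064, -0.0], [-0.064, -0.998, 0.0], [-0.0, 0.0, -1.0]]
ft_force: [0.1, 0.7, -0.2]
grip_width: 0.0283
gripper_force: 49.4
time_s: 5.2
position: [0.6238, -0.1994, 0.3015]
tool_rot: [[0.998, -0.061, -0.001], [-0.061, -0.998, 0.001], [-0.001, -0.001, -1.0]]
ft_force: [0.3, 0.9, -0.9]
grip_width: 0.0286
gripper_force: 49.4
5.2 [ 0.62380693 -0.19936169  0.30150247] [[ 9.98114610e-01 -6.13698748e-02 -9.82200876e-04]
 [-6.13690817e-02 -9.98114806e-01  8.18248431e-04]
 [-1.03056504e-03 -7.56428948e-04 -9.99999183e-01]]
[ 45. 105.] [    0     0   121   254 20814] [ 0.7243 -0.012   0.0205]
[222.  12.] [ 181    0   69   35 1035] [ 0.7811 -0.165   0.0205]
[278.  11.] [ 247    0   75   35 1455] [ 0.7787 -0.2073  0.0205]
[423. 144.] [  272     0   286   350 69937] [ 0.6741 -0.3238  0.0205]
[151. 121.] [136 103  31  38 684] [ 0.7066 -0.0965  0.0205]
[205. 250.] [ 136  173  119  136 6414] [ 0.5882 -0.1257  0.0205]
[286. 208.] [ 263  186   46   45 1609] [ 0.6247 -0.204   0.0205]
[250. 332.] [242 304  16  45 446] [ 0.4928 -0.1598  0.0205]
[286. 330.] [266 316  40  30 944] [ 0.4926 -0.1964  0.0205]
[316. 339.] [312 328   9  21 155] [ 0.4802 -0.2274  0.0205]
[ 29. 359.] [   3  331   69   63 2097] [0.4722 0.0815 0.0205]
[151. 347.] [143 339  17  19 114] [ 0.4796 -0.0531  0.0205]
[410. 347.] [403 339  16  19 111] [ 0.4628 -0.3271  0.0205]
[168. 388.] [133 357  60  63 647] [ 0.4242 -0.0613  0.0205]
[393. 387.] [369 357  61  63 624] [ 0.4094 -0.3117  0.0205]
[ 0.51054872 -0.22036079  0.01961698] [ 0.63770529 -0.17944519  0.15479687] [ 0.62674517 -0.19939482  0.15291578]
```

View pics/w3.png

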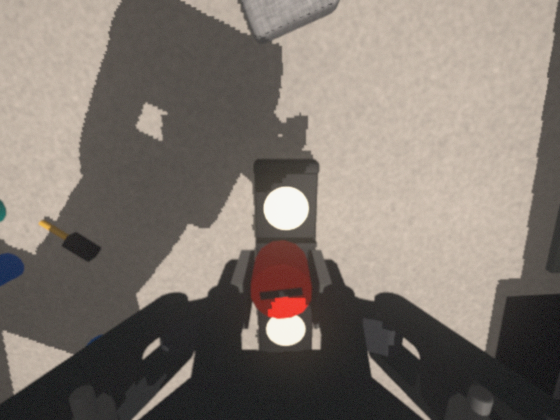

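The spot to fill is at (286,208), which is (0.6247, −0.204). The cap is held at (282,290). I'll correct by +1, −4 mm and lower.

```bash
python3 -m creep '[{"jaw":1,"travel":[1,-4,-40],"roll":0},{"jaw":1,"travel":[1,-4,-75],"roll":0},{"jaw":1,"travel":[1,-4,-90],"roll":0},{"jaw":1,"travel":[1,-4,-97],"roll":0},{"jaw":1,"travel":[1,-4,-98],"roll":0},{"jaw":1,"travel":[1,-4,-99],"roll":0},{"jaw":1,"travel":[1,-4,-100],"roll":0},{"jaw":1,"travel":[1,-4,-100.5],"roll":0},{"jaw":1,"travel":[1,-4,-101],"roll":0},{"jaw":1,"travel":[1,-4,-101],"roll":0},{"jaw":1,"travel":[1,-4,-101],"roll":0}]' 50
```

```text
time_s: 6.35
position: [0.6251, -0.2045, 0.2008]
tool_rot: [[0.998, -0.062, 0.0], [-0.062, -0.998, -0.0], [0.0, 0.0, -1.0]]
ft_force: [-0.1, -0.1, 0.6]
grip_width: 0.0285
gripper_force: 49.4
```

```bash
python3 -m creep '[{"jaw":1,"travel":[0,1,-0.5],"roll":0},{"jaw":1,"travel":[0,1,-1],"roll":0},{"jaw":1,"travel":[0,1,-1.5],"roll":0},{"jaw":1,"travel":[0,1,-1.5],"roll":0}]'
```

```text
time_s: 6.75
position: [0.6251, -0.2034, 0.1992]
tool_rot: [[0.998, -0.062, -0.0], [-0.062, -0.998, 0.0], [-0.0, -0.0, -1.0]]
ft_force: [-0.5, 0.8, 0.1]
grip_width: 0.0284
gripper_force: 49.4
```

```bash
python3 -m creep '[{"jaw":1,"travel":[0,0,-0.4],"roll":0},{"jaw":1,"travel":[0,0,-0.7],"roll":0},{"jaw":1,"travel":[0,0,-0.7],"roll":0}]'
```

```text
time_s: 7.05
position: [0.6251, -0.2034, 0.1992]
tool_rot: [[0.998, -0.062, 0.0], [-0.062, -0.998, -0.0], [0.0, 0.0, -1.0]]
ft_force: [-2.3, 0.9, 4.6]
grip_width: 0.0281
gripper_force: 49.6
```

Contact at 4.6 N, so I'll release, rise and go back above the spacer.

```bash
python3 -m creep '[{"jaw":0.3,"travel":[0,0,0],"roll":0},{"jaw":-0.3,"travel":[0,0,0],"roll":0},{"jaw":-1,"travel":[0,0,0],"roll":0},{"jaw":-1,"travel":[0,0,0],"roll":0},{"jaw":-1,"travel":[0,0,0],"roll":0},{"jaw":-1,"travel":[0,0,0],"roll":0},{"jaw":-1,"travel":[0,0,20],"roll":0},{"jaw":-1,"travel":[0,0,60],"roll":0},{"jaw":-1,"travel":[0,0,100],"roll":0},{"jaw":-1,"travel":[0,0,120],"roll":0},{"jaw":-1,"travel":[0,0,120],"roll":0}]'
python3 - <<'E'
from m import *
for n in['side','wrist']:
    c=camera_params(n);p,d=get_image(n)
    if n=='side': cv2.imwrite('pics/s2.png',cv2.resize(p[100:360,160:420,::-1],None,fx=2,fy=2))
    P,H,S,V,uv=parts(p,d,c)
    m=((H<6)|(H>174))&(S>150)&(V>60)&(np.hypot(P[:,0]-.625,P[:,1]+.203)<.04)
    t=m&(P[:,2]>.046)
    print(n,m.sum(),t.sum(),P[t].mean(0) if t.sum() else P[m].mean(0), cv2.minEnclosingCircle(P[t][:,:2].astype(np.float32)) if t.sum() else '')
E
```

```text
time_s: 8.15
position: [0.6252, -0.2034, 0.3221]
tool_rot: [[0.998, -0.062, 0.006], [-0.062, -0.998, -0.003], [0.006, 0.003, -1.0]]
ft_force: [-0.4, 0.1, -0.5]
grip_width: 0.0854
gripper_force: 0.0
side 152 63 [ 0.62169251 -0.19658496  0.04813363] ((0.6211704611778259, -0.1966024786233902), 0.014508914202451706)
wrist 851 769 [ 0.62508211 -0.20356008  0.05059417] ((0.6243664026260376, -0.20353135466575623), 0.014929547905921936)
```

View pics/s2.png

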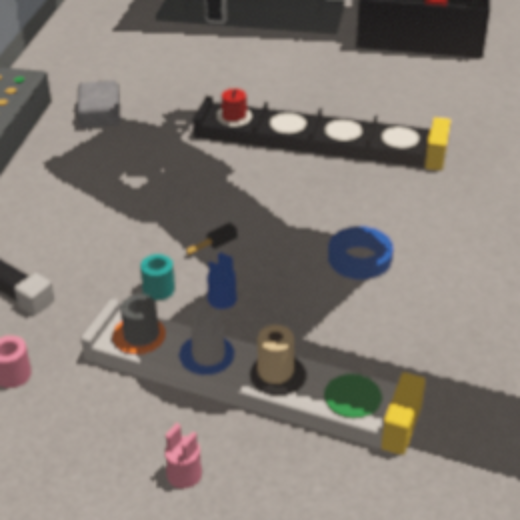

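The cap stands upright in the far pocket (crop 234,105), measured within 1 mm of the spot. Next is the spacer.

```bash
python3 -m creep '[{"jaw":-1,"travel":[-14,45,0],"roll":-0.02},{"jaw":-1,"travel":[-28,92,0],"roll":-0.06},{"jaw":-1,"travel":[-42,139,0],"roll":-0.1},{"jaw":-1,"travel":[-56,186,0],"roll":-0.13},{"jaw":-1,"travel":[-70,233,0],"roll":-0.13},{"jaw":-1,"travel":[-84,280,0],"roll":-0.13},{"jaw":-1,"travel":[-98,327,0],"roll":-0.13},{"jaw":-1,"travel":[-112,374,0],"roll":-0.13},{"jaw":-1,"travel":[-118,392,-15],"roll":-0.13},{"jaw":-1,"travel":[-118,392,-40],"roll":-0.13},{"jaw":-1,"travel":[-118,392,-40],"roll":-0.13}]'
python3 - <<'E'
from m import *
c=camera_params('wrist');p,d=get_image('wrist')
P,H,S,V,uv=parts(p,d,c)
m=(P[:,2]>.058)&(P[:,2]<.068)&(np.hypot(P[:,0]-.507,P[:,1]-.188)<.03)
print(m.sum(),P[m].mean(0),cv2.minEnclosingCircle(P[m][:,:2].astype(np.float32)))
E
```

```text
time_s: 9.35
position: [0.506, 0.1891, 0.2748]
tool_rot: [[0.982, -0.19, -0.008], [-0.19, -0.982, -0.001], [-0.008, 0.003, -1.0]]
ft_force: [0.4, 0.1, -0.2]
grip_width: 0.0855
gripper_force: 0.0
1445 [0.50769876 0.18854492 0.06355661] ((0.5064950585365295, 0.18890094757080078), 0.014972365461289883)
```

```bash
python3 -m creep '[{"jaw":-1,"travel":[1,0,-40],"roll":0},{"jaw":-1,"travel":[1,0,-65],"roll":0},{"jaw":-1,"travel":[1,0,-76],"roll":0},{"jaw":-1,"travel":[1,0,-76],"roll":0},{"jaw":-1,"travel":[1,0,-76],"roll":0},{"jaw":1,"travel":[1,0,-76],"roll":0},{"jaw":1,"travel":[1,0,-76],"roll":0},{"jaw":1,"travel":[1,0,-76],"roll":0},{"jaw":1,"travel":[1,0,-76],"roll":0},{"jaw":1,"travel":[1,0,-76],"roll":0},{"jaw":1,"travel":[1,0,-76],"roll":0},{"jaw":1,"travel":[1,0,-76],"roll":0}]' 50
```

```text
time_s: 10.6
position: [0.5082, 0.1886, 0.2031]
tool_rot: [[0.982, -0.191, 0.001], [-0.191, -0.982, 0.0], [0.001, -0.0, -1.0]]
ft_force: [-1.8, 0.1, 5.9]
grip_width: 0.0288
gripper_force: 49.2
```

```bash
python3 -m creep '[{"jaw":1,"travel":[0,0,20],"roll":0},{"jaw":1,"travel":[0,0,60],"roll":0},{"jaw":1,"travel":[0,-15,100],"roll":0},{"jaw":1,"travel":[8,-60,100],"roll":0.04},{"jaw":1,"travel":[14,-105,100],"roll":0.08},{"jaw":1,"travel":[20,-150,100],"roll":0.13},{"jaw":1,"travel":[26,-195,100],"roll":0.13},{"jaw":1,"travel":[32,-240,100],"roll":0.13},{"jaw":1,"travel":[38,-285,100],"roll":0.13},{"jaw":1,"travel":[44,-330,100],"roll":0.13},{"jaw":1,"travel":[50,-370,100],"roll":0.13},{"jaw":1,"travel":[52,-388,100],"roll":0.13}]' 50
python3 -m creep '[{"jaw":1,"travel":[0,0,-40],"roll":0},{"jaw":1,"travel":[0,0,-75],"roll":0},{"jaw":1,"travel":[0,0,-90],"roll":0},{"jaw":1,"travel":[0,0,-96],"roll":0},{"jaw":1,"travel":[0,0,-98],"roll":0},{"jaw":1,"travel":[0,0,-99],"roll":0},{"jaw":1,"travel":[0,0,-99],"roll":0},{"jaw":1,"travel":[0,0,-99],"roll":0}]' 50
```

```text
time_s: 11.8
position: [0.5601, -0.2027, 0.3021]
tool_rot: [[0.998, -0.065, 0.0], [-0.065, -0.998, -0.001], [0.0, 0.001, -1.0]]
ft_force: [-0.1, 1.5, -1.2]
grip_width: 0.0287
gripper_force: 49.5
time_s: 12.6
position: [0.5602, -0.1994, 0.2044]
tool_rot: [[0.998, -0.062, 0.001], [-0.062, -0.998, -0.001], [0.001, 0.001, -1.0]]
ft_force: [0.3, -0.3, -0.1]
grip_width: 0.0287
gripper_force: 49.5
```

```bash
python3 - <<'E'
from m import *
c=camera_params('wrist');p,d=get_image('wrist');cv2.imwrite('pics/w4.png',p[:,:,::-1])
E
python3 -m creep '[{"jaw":1,"travel":[0,0,-1],"roll":0},{"jaw":1,"travel":[0,0,-2],"roll":0},{"jaw":1,"travel":[0,0,-3],"roll":0},{"jaw":1,"travel":[0,0,-3.5],"roll":0},{"jaw":1,"travel":[0,0,-3.5],"roll":0}]' 50
```

```text
time_s: 13.15
position: [0.5601, -0.1994, 0.2002]
tool_rot: [[0.998, -0.062, -0.0], [-0.062, -0.998, 0.0], [-0.0, -0.0, -1.0]]
ft_force: [-1.4, 0.1, 1.9]
grip_width: 0.0287
gripper_force: 49.5
```

View pics/w4.png

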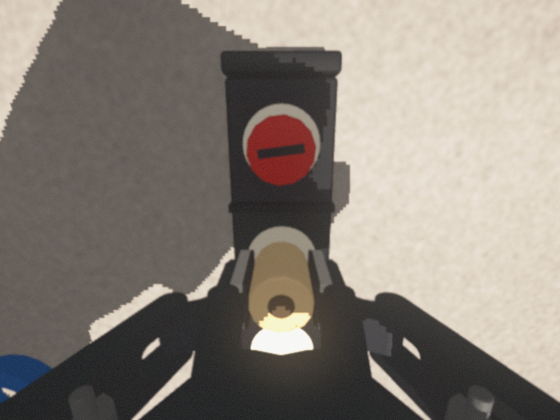

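The cap (281,150) is centred on its spot, and the spacer (281,290) is over the next one. I'll touch down and release.

```bash
python3 -m creep '[{"jaw":1,"travel":[0,0,-0.4],"roll":0},{"jaw":1,"travel":[0,0,-0.4],"roll":0},{"jaw":0.3,"travel":[0,0,-0.4],"roll":0},{"jaw":-0.3,"travel":[0,0,-0.4],"roll":0},{"jaw":-1,"travel":[0,0,0],"roll":0},{"jaw":-1,"travel":[0,0,0],"roll":0},{"jaw":-1,"travel":[0,0,0],"roll":0},{"jaw":-1,"travel":[0,0,0],"roll":0},{"jaw":-1,"travel":[0,0,20],"roll":0},{"jaw":-1,"travel":[0,0,60],"roll":0},{"jaw":-1,"travel":[0,0,100],"roll":0},{"jaw":-1,"travel":[0,0,120],"roll":0}]'
python3 - <<'E'
from m import *
o=observe()
c=camera_params('wrist');p,d=get_image('wrist')
P,H,S,V,uv=parts(p,d,c)
m=(P[:,2]>.055)&(P[:,2]<.066)&(np.hypot(P[:,0]-.56,P[:,1]+.199)<.03)
print(m.sum(),P[m].mean(0),cv2.minEnclosingCircle(P[m][:,:2].astype(np.float32)),o['position'])
E
```

```text
time_s: 14.35
position: [0.5602, -0.1994, 0.3236]
tool_rot: [[0.998, -0.062, 0.004], [-0.062, -0.998, -0.002], [0.004, 0.002, -1.0]]
ft_force: [-0.8, -0.5, 0.5]
grip_width: 0.0855
gripper_force: 0.0
917 [ 0.55945453 -0.19948327  0.06056901] ((0.5585222244262695, -0.19943605363368988), 0.014839359559118748) [ 0.5602219  -0.19942388  0.32357824]
```

The spacer stands at (0.559, −0.199), top at 60.6 mm, upright. Next is the clip.

```bash
python3 -m creep '[{"jaw":-1,"travel":[0,45,0],"roll":-0.02},{"jaw":-1,"travel":[1,90,0],"roll":-0.06},{"jaw":-1,"travel":[2,137,0],"roll":-0.1},{"jaw":-1,"travel":[2,184,0],"roll":-0.13},{"jaw":-1,"travel":[3,231,0],"roll":-0.13},{"jaw":-1,"travel":[4,278,0],"roll":-0.13},{"jaw":-1,"travel":[5,325,0],"roll":-0.13},{"jaw":-1,"travel":[6,365,0],"roll":-0.13},{"jaw":-1,"travel":[6,379,-10],"roll":-0.13},{"jaw":-1,"travel":[6,379,-30],"roll":-0.13},{"jaw":-1,"travel":[6,379,-30],"roll":-0.13}]'
python3 - <<'E'
from m import *
o=observe()
c=camera_params('wrist');p,d=get_image('wrist');cv2.imwrite('pics/w5.png',p[:,:,::-1])
P,H,S,V,uv=parts(p,d,c)
for lo,hi in[(.066,.075),(.049,.056)]:
    m=(P[:,2]>lo)&(P[:,2]<hi)&(np.hypot(P[:,0]-.566,P[:,1]-.18)<.03)
    print(m.sum(),P[m].mean(0),cv2.minEnclosingCircle(P[m][:,:2].astype(np.float32)),o['position'])
E
```

```text
time_s: 15.5
position: [0.5656, 0.1795, 0.2871]
tool_rot: [[0.982, -0.191, -0.006], [-0.191, -0.982, -0.001], [-0.005, 0.002, -1.0]]
ft_force: [-0.4, -0.3, -0.7]
grip_width: 0.0853
gripper_force: 0.0
339 [0.5663824  0.17938434 0.07079836] ((0.5656478404998779, 0.17981016635894775), 0.011743196286261082) [0.56559632 0.17952173 0.28713357]
584 [0.56792381 0.1794914  0.05352071] ((0.5658791065216064, 0.17942573130130768), 0.0136343352496624) [0.56559632 0.17952173 0.28713357]
```

View pics/w5.png

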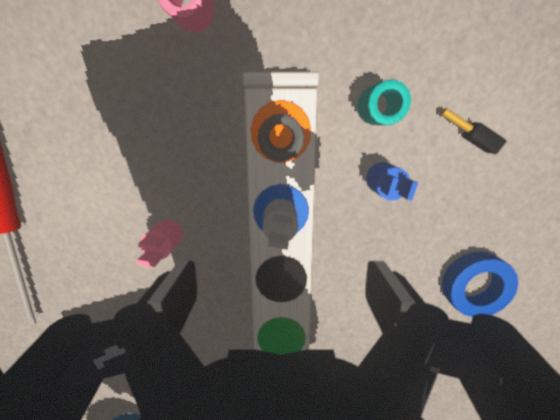

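The clip (281,222) is right below the tool, measured at (0.566, 0.1795).

```bash
python3 -m creep '[{"jaw":-1,"travel":[0,0,-40],"roll":0},{"jaw":-1,"travel":[0,0,-75],"roll":0},{"jaw":-1,"travel":[0,0,-87],"roll":0},{"jaw":-1,"travel":[0,0,-87],"roll":0},{"jaw":-1,"travel":[0,0,-87],"roll":0},{"jaw":1,"travel":[0,0,-87],"roll":0},{"jaw":1,"travel":[0,0,-87],"roll":0},{"jaw":1,"travel":[0,0,-87],"roll":0},{"jaw":1,"travel":[0,0,-87],"roll":0},{"jaw":1,"travel":[0,0,-87],"roll":0},{"jaw":1,"travel":[0,0,-87],"roll":0},{"jaw":1,"travel":[0,0,-87],"roll":0}]' 50
```

```text
time_s: 16.75
position: [0.5662, 0.1796, 0.2037]
tool_rot: [[0.982, -0.191, 0.001], [-0.191, -0.982, 0.0], [0.001, -0.0, -1.0]]
ft_force: [-1.2, -0.2, 5.5]
grip_width: 0.0261
gripper_force: 49.0
```

```bash
python3 -m creep '[{"jaw":1,"travel":[0,0,20],"roll":0},{"jaw":1,"travel":[0,0,60],"roll":0},{"jaw":1,"travel":[0,-10,100],"roll":0},{"jaw":1,"travel":[-8,-55,100],"roll":0.04},{"jaw":1,"travel":[-17,-100,100],"roll":0.08},{"jaw":1,"travel":[-26,-145,100],"roll":0.13},{"jaw":1,"travel":[-35,-190,100],"roll":0.13},{"jaw":1,"travel":[-44,-235,100],"roll":0.13},{"jaw":1,"travel":[-53,-280,100],"roll":0.13},{"jaw":1,"travel":[-62,-325,100],"roll":0.13},{"jaw":1,"travel":[-70,-365,100],"roll":0.13},{"jaw":1,"travel":[-72,-375,100],"roll":0.13}]' 50
python3 -m creep '[{"jaw":1,"travel":[0,0,-40],"roll":0},{"jaw":1,"travel":[0,0,-75],"roll":0},{"jaw":1,"travel":[0,0,-90],"roll":0},{"jaw":1,"travel":[0,0,-96],"roll":0},{"jaw":1,"travel":[0,0,-99],"roll":0},{"jaw":1,"travel":[0,0,-100],"roll":0},{"jaw":1,"travel":[0,0,-100],"roll":0},{"jaw":1,"travel":[0,0,-100],"roll":0}]' 50
python3 - <<'E'
from m import *
c=camera_params('wrist');p,d=get_image('wrist');cv2.imwrite('pics/w6.png',p[:,:,::-1])
E
```

```text
time_s: 17.95
position: [0.4933, -0.1988, 0.3029]
tool_rot: [[0.998, -0.066, -0.0], [-0.066, -0.998, -0.001], [0.0, 0.001, -1.0]]
ft_force: [-0.1, 1.3, -0.6]
grip_width: 0.0257
gripper_force: 49.4
time_s: 18.75
position: [0.4943, -0.1954, 0.2038]
tool_rot: [[0.998, -0.062, 0.001], [-0.062, -0.998, -0.001], [0.001, 0.001, -1.0]]
ft_force: [-0.2, 0.3, -1.7]
grip_width: 0.0258
gripper_force: 49.4
```

View pics/w6.png

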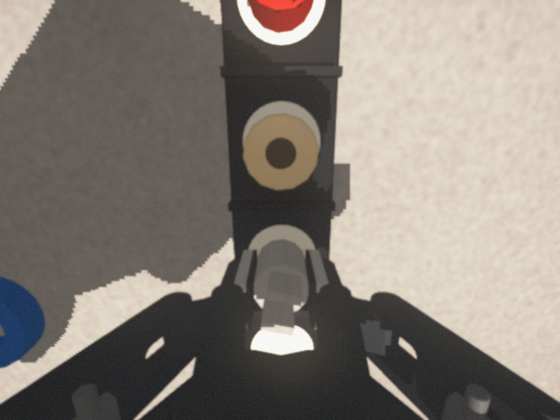

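The clip (282,285) is centred over its spot, and the spacer (281,152) stands well.

```bash
python3 -m creep '[{"jaw":1,"travel":[0,0,-1],"roll":0},{"jaw":1,"travel":[0,0,-2],"roll":0},{"jaw":1,"travel":[0,0,-2.7],"roll":0},{"jaw":1,"travel":[0,0,-3],"roll":0},{"jaw":1,"travel":[0,0,-3],"roll":0}]' 50
```

```text
time_s: 19.3
position: [0.4941, -0.1954, 0.2007]
tool_rot: [[0.998, -0.062, 0.0], [-0.062, -0.998, -0.0], [0.0, 0.0, -1.0]]
ft_force: [-2.5, 1.3, 7.0]
grip_width: 0.0258
gripper_force: 50.1
```

Contact at 7 N, so I'll release.

```bash
python3 -m creep '[{"jaw":0.3,"travel":[0,0,0],"roll":0},{"jaw":-0.3,"travel":[0,0,0],"roll":0},{"jaw":-1,"travel":[0,0,0],"roll":0},{"jaw":-1,"travel":[0,0,0],"roll":0},{"jaw":-1,"travel":[0,0,0],"roll":0},{"jaw":-1,"travel":[0,0,0],"roll":0},{"jaw":-1,"travel":[0,0,20],"roll":0},{"jaw":-1,"travel":[0,0,60],"roll":0},{"jaw":-1,"travel":[0,0,100],"roll":0},{"jaw":-1,"travel":[0,0,120],"roll":0},{"jaw":-1,"travel":[0,0,120],"roll":0}]'
python3 - <<'E'
from m import *
c=camera_params('wrist');p,d=get_image('wrist')
P,H,S,V,uv=parts(p,d,c)
for lo,hi in[(.062,.073),(.046,.053)]:
    m=(P[:,2]>lo)&(P[:,2]<hi)&(np.hypot(P[:,0]-.494,P[:,1]+.195)<.03)
    print(m.sum(),P[m].mean(0),cv2.minEnclosingCircle(P[m][:,:2].astype(np.float32)))
hh,ss,vv=cv2.split(cv2.cvtColor(p,cv2.COLOR_RGB2HSV))
for ce,s in blobs((ss<60)&(vv>130),200): print(ce.round(),s,plane(c,[ce],.0205)[0].round(4))
E
```

```text
time_s: 20.4
position: [0.4943, -0.1955, 0.3229]
tool_rot: [[0.998, -0.062, 0.005], [-0.062, -0.998, -0.003], [0.005, 0.003, -1.0]]
ft_force: [0.3, 0.4, 0.5]
grip_width: 0.0852
gripper_force: 0.0
245 [ 0.49431447 -0.1955462   0.06757261] ((0.4937592148780823, -0.1954130232334137), 0.011853190138936043)
436 [ 0.49570493 -0.19526632  0.05062835] ((0.4939262568950653, -0.1956678181886673), 0.013462530449032784)
[45. 77.] [    0     0   129   200 15231] [ 6.213e-01 -4.000e-04  2.050e-02]
[223.  14.] [ 183    0   63   42 1305] [ 0.6593 -0.1594  0.0205]
[368. 176.] [   91     0   455   366 81681] [ 0.5169 -0.2816  0.0205]
[295.  67.] [280  39  24  44 292] [ 0.6161 -0.2164  0.0205]
[149. 106.] [136  93  24  28 378] [ 0.592  -0.0852  0.0205]
[284. 207.] [259 184  43  44 761] [ 0.4917 -0.1995  0.0205]
[281. 265.] [ 261  247   40   36 1155] [ 0.4299 -0.1925  0.0205]
[ 22. 322.] [   0  286   67   80 2695] [0.3783 0.0984 0.0205]
[113. 401.] [  82  374   59   46 1752] [0.2587 0.0237 0.0205]
[449. 401.] [ 422  374   58   46 1747] [ 0.2311 -0.3874  0.0205]
```

The clip is good, and the last spot is at (0.430, −0.192). Now the collar at (0.6285, 0.167).

```bash
python3 -m creep '[{"jaw":-1,"travel":[15,40,0],"roll":-0.02},{"jaw":-1,"travel":[30,82,0],"roll":-0.06},{"jaw":-1,"travel":[46,126,0],"roll":-0.1},{"jaw":-1,"travel":[62,170,0],"roll":-0.13},{"jaw":-1,"travel":[78,214,0],"roll":-0.13},{"jaw":-1,"travel":[94,258,0],"roll":-0.13},{"jaw":-1,"travel":[110,302,0],"roll":-0.13},{"jaw":-1,"travel":[126,345,0],"roll":-0.13},{"jaw":-1,"travel":[134,363,-10],"roll":-0.13},{"jaw":-1,"travel":[134,363,-30],"roll":-0.13},{"jaw":-1,"travel":[134,363,-30],"roll":-0.13}]'
python3 - <<'E'
from m import *
c=camera_params('wrist');p,d=get_image('wrist')
P,H,S,V,uv=parts(p,d,c)
m=(P[:,2]>.053)&(P[:,2]<.061)&(np.hypot(P[:,0]-.6285,P[:,1]-.167)<.03)
print(m.sum(),P[m].mean(0),cv2.minEnclosingCircle(P[m][:,:2].astype(np.float32)))
E
```

```text
time_s: 21.55
position: [0.6276, 0.1676, 0.2855]
tool_rot: [[0.982, -0.19, -0.008], [-0.19, -0.982, -0.001], [-0.008, 0.002, -1.0]]
ft_force: [-0.5, 0.2, -1.2]
grip_width: 0.0854
gripper_force: 0.0
1011 [0.62976076 0.16691803 0.0572712 ] ((0.629034698009491, 0.16712629795074463), 0.01588447019457817)
```

```bash
python3 -m creep '[{"jaw":-1,"travel":[0.5,0,-40],"roll":0},{"jaw":-1,"travel":[0.5,0,-75],"roll":0},{"jaw":-1,"travel":[0.5,0,-87],"roll":0},{"jaw":-1,"travel":[0.5,0,-87],"roll":0},{"jaw":-1,"travel":[0.5,0,-87],"roll":0},{"jaw":1,"travel":[0.5,0,-87],"roll":0},{"jaw":1,"travel":[0.5,0,-87],"roll":0},{"jaw":1,"travel":[0.5,0,-87],"roll":0},{"jaw":1,"travel":[0.5,0,-87],"roll":0},{"jaw":1,"travel":[0.5,0,-87],"roll":0},{"jaw":1,"travel":[0.5,0,-87],"roll":0},{"jaw":1,"travel":[0.5,0,-87],"roll":0}]' 50
```

```text
time_s: 22.8
position: [0.6287, 0.1676, 0.2039]
tool_rot: [[0.982, -0.191, 0.001], [-0.191, -0.982, 0.0], [0.001, -0.0, -1.0]]
ft_force: [-1.5, 0.2, 6.1]
grip_width: 0.0309
gripper_force: 49.4
```

```bash
python3 -m creep '[{"jaw":1,"travel":[0,0,20],"roll":0},{"jaw":1,"travel":[0,0,60],"roll":0},{"jaw":1,"travel":[-5,-10,100],"roll":0},{"jaw":1,"travel":[-27,-49,100],"roll":0.04},{"jaw":1,"travel":[-49,-89,100],"roll":0.08},{"jaw":1,"travel":[-71,-129,100],"roll":0.13},{"jaw":1,"travel":[-93,-169,100],"roll":0.13},{"jaw":1,"travel":[-115,-209,100],"roll":0.13},{"jaw":1,"travel":[-137,-249,100],"roll":0.13},{"jaw":1,"travel":[-159,-289,100],"roll":0.13},{"jaw":1,"travel":[-181,-327,100],"roll":0.13},{"jaw":1,"travel":[-199,-360,100],"roll":0.13}]' 50
python3 -m creep '[{"jaw":1,"travel":[0,0,0],"roll":0},{"jaw":1,"travel":[0,0,-40],"roll":0},{"jaw":1,"travel":[0,0,-75],"roll":0},{"jaw":1,"travel":[0,0,-90],"roll":0},{"jaw":1,"travel":[0,0,-96],"roll":0},{"jaw":1,"travel":[0,0,-99],"roll":0},{"jaw":1,"travel":[0,0,-100],"roll":0},{"jaw":1,"travel":[0,0,-100],"roll":0},{"jaw":1,"travel":[0,0,-100],"roll":0}]' 50
python3 - <<'E'
from m import *
c=camera_params('wrist');p,d=get_image('wrist');cv2.imwrite('pics/w7.png',p[:,:,::-1])
E
```

```text
time_s: 24.0
position: [0.4283, -0.194, 0.3031]
tool_rot: [[0.998, -0.063, -0.0], [-0.063, -0.998, -0.0], [-0.0, 0.0, -1.0]]
ft_force: [0.2, -0.6, -1.4]
grip_width: 0.0312
gripper_force: 49.7
time_s: 24.9
position: [0.4297, -0.1924, 0.2037]
tool_rot: [[0.998, -0.062, 0.001], [-0.062, -0.998, -0.001], [0.001, 0.001, -1.0]]
ft_force: [-0.5, -0.1, -0.6]
grip_width: 0.0314
gripper_force: 49.8
```

View pics/w7.png

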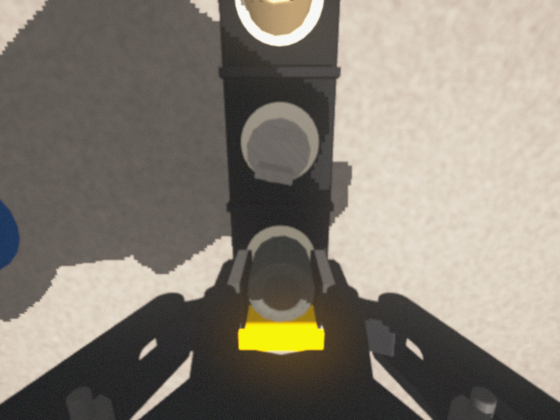

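The collar (281,285) is over the last spot beside the yellow block (281,335), and the clip (280,145) stands centred.

```bash
python3 -m creep '[{"jaw":1,"travel":[0,0,-1],"roll":0},{"jaw":1,"travel":[0,0,-2],"roll":0},{"jaw":1,"travel":[0,0,-2.7],"roll":0},{"jaw":1,"travel":[0,0,-3],"roll":0},{"jaw":1,"travel":[0,0,-3],"roll":0}]' 50
```

```text
time_s: 25.45
position: [0.4296, -0.1924, 0.2009]
tool_rot: [[0.998, -0.062, 0.001], [-0.062, -0.998, -0.001], [0.001, 0.001, -1.0]]
ft_force: [-2.5, 1.6, 10.4]
grip_width: 0.0306
gripper_force: 50.9
```

```bash
python3 -m creep '[{"jaw":0.3,"travel":[0,0,0.3],"roll":0},{"jaw":-0.3,"travel":[0,0,0.3],"roll":0},{"jaw":-1,"travel":[0,0,0],"roll":0},{"jaw":-1,"travel":[0,0,0],"roll":0},{"jaw":-1,"travel":[0,0,0],"roll":0},{"jaw":-1,"travel":[0,0,0],"roll":0},{"jaw":-1,"travel":[0,0,20],"roll":0},{"jaw":-1,"travel":[0,0,60],"roll":0},{"jaw":-1,"travel":[0,0,100],"roll":0},{"jaw":-1,"travel":[0,0,150],"roll":0},{"jaw":-1,"travel":[0,0,150],"roll":0},{"jaw":-1,"travel":[0,0,150],"roll":0}]'
python3 - <<'E'
from m import *
c=camera_params('wrist');p,d=get_image('wrist');cv2.imwrite('pics/w8.png',p[:,:,::-1])
P,H,S,V,uv=parts(p,d,c)
for x,y,lo,hi in[(.43,-.192,.049,.058),(.494,-.1955,.062,.073),(.559,-.199,.056,.064),(.624,-.203,.046,.054)]:
    m=(P[:,2]>lo)&(P[:,2]<hi)&(np.hypot(P[:,0]-x,P[:,1]-y)<.03)
    print(m.sum(),np.median(P[m],0).round(4),cv2.minEnclosingCircle(P[m][:,:2].astype(np.float32)))
print(observe()['qvel'])
E
```

```text
time_s: 26.65
position: [0.4294, -0.1922, 0.3505]
tool_rot: [[0.998, -0.062, 0.001], [-0.062, -0.998, -0.001], [0.002, 0.001, -1.0]]
ft_force: [-0.3, 1.2, -1.3]
grip_width: 0.0851
gripper_force: 0.0
600 [ 0.4307 -0.1924  0.0544] ((0.43007129430770874, -0.19241175055503845), 0.01604635827243328)
169 [ 0.4897 -0.1956  0.0688] ((0.4937301278114319, -0.1953096240758896), 0.011602663435041904)
1162 [ 0.5573 -0.1994  0.061 ] ((0.5573849081993103, -0.19928309321403503), 0.015031932853162289)
0 [nan nan nan] ((0.0, 0.0), 0.0)
[-0.08653068  1.38663403  1.00597725 -0.00720374 -0.02190387 -0.00660485]
  return _methods._mean(a, axis=axis, dtype=dtype,
  ret = um.true_divide(
```

View pics/w8.png

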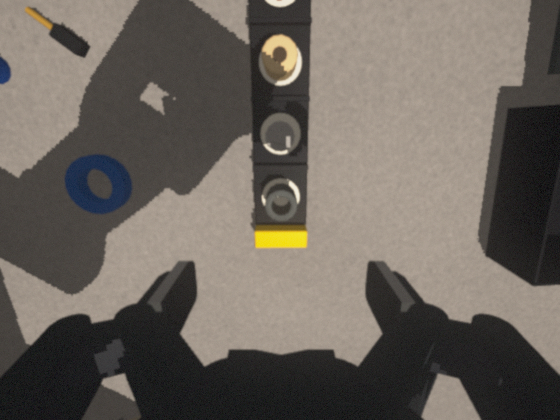

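The collar (281,203), clip (281,135) and spacer (281,58) stand on their spots. The cap is out of this frame, so I'll check it with the scene camera and then hand in.

Run:
```python
from m import *
c=camera_params('scene');p,d=get_image('scene')
P,H,S,V,uv=parts(p,d,c)
m=((H<6)|(H>174))&(S>150)&(np.hypot(P[:,0]-.624,P[:,1]+.203)<.04)
print(m.sum(),P[m].mean(0),P[m].min(0),P[m].max(0))
if m.sum()>40 and P[m][:,2].max()>.044: print(close_job())
```

```text
170 [ 0.63038441 -0.19730715  0.03981336] [ 0.60975729 -0.22635259  0.01740051] [ 0.64050987 -0.18347176  0.05151729]
the job is handed in; nothing more can be done
None
```

The job is handed in at about 27 s: the collar, clip, spacer and cap stand upright in the black rack in reverse order (collar nearest its yellow block), each measured within about 2 mm of its pocket centre.

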